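# Turn the swivel stud to the front and hang the magnifier on it

## Robot

A 6-joint arm with a two-finger parallel gripper is mounted at the origin on a cart in front of the work surface, level with it; the furniture and walls round the work are solid. World frame = base frame: x ahead of the robot, y to its left, z up, the work surface at z = 0. Lengths are in m, angles in rad, forces in N, time in s.
With the tool pointing down it reaches from about 0.35 to 0.925 m from the base axis. Payload 6.4 kg.
Tool frame: the origin (TCP) lies between the finger pads; the fingertips stand env.finger_overhang ahead of it and the grasp point (between the pads) lies 6 mm ahead of it (env.finger_overhang is the distance from the TCP to the fingertips, in m); z points along the fingers, y is the line along which they close (so a half turn about z gives the same grasp; the last joint's range is limited). The gripper opens to 85 mm and grips with 20 to 120 N. Pads are 22 mm wide; open, the fingers measure 114 mm over their backs; the gripper's body (76 mm by 85 mm) begins 54 mm behind the grasp point. The pads swing forward as they close: fully open they stand 13 mm farther back than shut.
Start: joints at [-1.416, 0.245, 1.558, -0, 1.339, -0.174], TCP at [0.21, -0.615, 0.256] pointing down, gripper open.
Joint ranges: [-3.13, 3.13], [-1.02, 2.26], [0.13, 2.54], [-0.95, 4.09], [0.21, 2.88], [-2.74, 2.74]. Speed limits (rad/s): [2.57, 2.57, 3.14, 3.14, 3.14, 3.14].

## Interface

Orientations are given as a rotation vector (axis times angle).
In Python, from rig import env gives the robot as it stands. The module is installed in compiled form; this text tells all that it offers.
- The arm moves only by the tool arm_command, never from a script. Its argument "series" is a list of rows, each a list of 2 entries, a list of its own where there are three numbers: the shift along the world's x, y, z each as a share of 0.5 m, from -1 to 1, then the turn, a rotation vector about the world's x, y, z each as a share of 60 degrees, from -1 to 1. A call has 1 to 10 rows; each row is the pose to reach, as a shift and turn from the pose commanded when the call began; what a row does not reach only later rows make up. A row lasts 1/10 s, in which the tool goes at most 50 mm and 8.59 degrees, less where a joint would pass 70% of its speed; a pose out of reach is approached as far as the arm can. A call with a number of a shift or a turn outside -1 to 1 is refused whole. A call with a gripper value outside its range is refused whole. "gripper" is the opening, from -1 (shut) to 1 (fully open), set as the call begins (left out, the last holds). The fingers move at their own pace and stop on an object; "newtons" is the grip in N (left out, the last holds). Time passes only in rows, so rows that repeat a pose let the fingers close. It gives the time, the measured TCP pose, the force, the opening and the grip force at its end, in the units of the state.
- env.read_state(): the state, without advancing time (a new reading comes with each control period).
- env.camera(name): name is "scene" or "top"; returns a dict with "img" (400x640x3 uint8, red, green, blue), "range_z" (400x640 float32, m along the optical axis (not along the pixel's ray), 0 where there is no reading), "fx", "fy", "cx", "cy" (pixels), "R" (3x3) and "t" (3): a world point X has camera coordinates R X + t. Camera axes: x right, y down, z forward; pixel columns grow to the right and rows downward; lengths in m; the calibration is good to about 2 mm. A picture is of the moment at which its call begins.
- env.sign_off(): hands the job in; it is judged then, once.
The state is a dict: "t": time; "joints": joint angles; "joint_vel": joint speeds; "joint_efforts": joint torques, N m; "ee_pos": TCP position; "tcp_rot": TCP orientation; "contact_force": force on the tool from outside, world axes, zero at the start; "moment": the same for the moment, N m; "gripper_width": finger opening in m; "grasp_force": force on a finger pad.
Only numpy, scipy, OpenCV 4.12 (cv2) and the standard library are available. Lean on these libraries where they do the work, as an engineer would, in place of code of your own. Each camera call takes 0.05 s, during which the arm holds its last target. There are 200 camera calls.

## Task

The stand's stud points the wrong way: turn the swivel arm clockwise (seen from above) fully home against its stop and leave it there. Then lift the magnifier out of its rest and hang it on the stud by its keyhole: wide part over the head, shank up to the flange, then down until the neck sits at the top of the narrow slot. Work gently, by feel: nothing may press on the stand with more than 25 N, and leave the small things lying around alone.

Things in the scene. Friction and masses are not known exactly. Their poses are not given: they have to be found in the camera images.
- stand: Fixed swivel stand: grey round base 100 mm across, steel post 22 mm across, stop collar (z 120-130 mm) with two small lugs (up to z 150 mm, within 33 mm of the post axis). Origin: centre of its underside on the bench; z up the post; -x is its front, where the stud points when the arm is at its stop. Highest point 164 mm. It carries the swivel arm and the stud.
- swivel (a joint): Angle (rad) of the swivel arm. 0: hard against the stop, stud along the stand's -x. Positive: turned counter-clockwise seen from above (pi/2 points to the stand's -y); limit 2.4. Stiff: friction of 0.25 N m holds it where it is left (about 6 N to push it 40 mm from the axis).
- swivel_push (a point): Point in the middle of the aluminium swivel arm, 40 mm from the post axis and 150 mm above the bench; turns with the arm, its -x points outward along the arm. The arm is a level bar 12 mm wide and 14 mm high from the round cap on the post (34 mm across) to 55 mm from the axis; push it sideways with closed fingers, or pinch it from above.
- stud_place (a point): Point on the stud's axis, 150 mm above the bench, 67 mm from the post axis; turns with the arm; its -x is where the stud points. Level steel stud: flange 29 mm across, 4 mm thick; neck 7 mm across, 12 mm long; head 15 mm across, 4 mm thick. The flange's front lies here on average, but the stud is screwed in or out by up to 4 mm, unmeasured: feel for the flange. It holds up to 80 N.
- rest: Fixed black rest, 44 x 86 mm, 33 mm high, origin at the centre of its underside. The magnifier stands in its slot (12 mm along x, 59 mm along y, slot floor 8 mm above the bench) and is lifted straight out.
- loupe: Grey rectangular magnifier, 100 to 170 g, standing upright, 152 mm high; origin at the centre of its underside, z up along it, x across its thickness, y across its width. Framed pane (56 mm wide, 10 mm thick) up to z 52 mm, then a flat shank 34 mm wide and 9 mm thick with a keyhole through it along x. Both faces are alike; either may face forward.
- loupe_center (a point): Centre of the magnifier, 76 mm above its underside; axes as the magnifier's.
- loupe_hole (a point): Middle of the keyhole's wide part, 72 mm above the magnifier's underside: opening 22 mm wide, from 62 to 81 mm above the underside; the stud's head passes through centred here. Above it a funnel leads (81 to 88 mm) into the narrow slot.
- loupe_seat (a point): Point in the keyhole's narrow slot (11 mm wide, 88 to 102 mm above the underside), 98.5 mm above the magnifier's underside: when hung, the neck's axis lies here, the slot's top edge resting on the neck.
- loupe_tab (a point): Grip point in the solid tab at the magnifier's top (tab from 102 to 152 mm above the underside, ribbed), 140 mm above the underside. Grip across its 9 mm thickness (x), from above, here or higher, so that the fingertips stay clear of the stud's flange and the arm.
- side_cutters: Bystander: red side cutters, 40 x 114 x 9 mm, lying on the bench. Leave alone.
- tweezers: Bystander: tweezers, 15 x 122 x 8 mm, lying on the bench. Leave alone.
- tip_tinner: Bystander: small round tin, 39 mm across, 17 mm high. Leave alone.
- solder_reel: Bystander: reel of solder wire, 61 mm high. Leave alone.
There are look-alikes about, which are no part of the job. There is more than one size of the stand; the one meant has the size given above. Several things have the shape of the loupe; the one meant has the colours described above.

How it is judged:
On the way, in this order (a step that is already met when the one before it is completed fails the run):
1. the swivel arm is turned home against its stop, before the magnifier is on the stud (value of joint swivel below 0.035 rad), for 0.2 s.
2. the magnifier's slot is over the stud's neck, seated (x of loupe_seat in the frame of stud_place between -0.016 and 0.004 m and y of loupe_seat in the frame of stud_place between -0.004 and 0.004 m and z of loupe_seat in the frame of stud_place between -0.003 and 0.003 m and contact force between loupe and stand above 0.3 N), for 0.2 s.
At the end, for the whole second after the job is handed in: Arm at its stop (within 0.06 rad; 0.035 when first turned). Magnifier at rest on the stud's neck by its narrow slot: seat point within 3 mm in height and 4 mm sideways of the stud's axis, -4 to +16 mm along it, upright within 0.25 rad, square to the stud within 0.3 rad (all of step 2 and angle between loupe_center's own z axis and vertical below 0.25 rad and angle between the x axis of loupe_center and the x axis of stud_place, either way round below 0.3 rad and value of joint swivel below 0.06 rad and linear speed of loupe below 0.05 m/s); the robot touches nothing.
It fails at once if the robot presses on the stand or swivel with more than 25 N (contact force between any of the arm, the fingers and stand above 25 N).
It fails at once if the magnifier presses on the stand or stud with more than 25 N (contact force between loupe and stand above 25 N).
It fails at once if a bystander is moved by more than 20 mm (distance of any of side_cutters, tweezers, tip_tinner, solder_reel from where it was at the start of the episode above 0.02 m).
It also fails if it takes over 69 s, if anything falls off the work surface, if the arm or the gripper's body presses on something with over 40 N, if the wrist force passes 120 N, or if a joint passes its speed limit or range.

## Working session

There is one attempt and no reset: what is moved stays moved. The work goes in short steps, Python scripts to look and compute and a tool call to move; the robot and the scene stay as the last step left them, time stands still between calls to the robot, and variables do not carry over. Pictures are saved under pics/ and viewed, at most 10 in all, crops included, and the job is handed in when it is done.

Besides the shell and the picture viewer there is one more tool, called as name(argument=value, ...), one argument or row to a line, values as JSON. arm_command: Moves the arm, as the interface text tells. Shift numbers are shares of 0.5 m and turn numbers shares of 60 degrees, none past 1 either way. Its arguments: {"type":"object","properties":{"series":{"type":"array"},"gripper":{"type":"number"},"newtons":{"type":"number"}},"required":["series"]}

```bash
mkdir -p pics
python3 - <<'E'
from rig import env
import numpy as np,cv2
s=env.read_state();print({k:np.round(v,3) for k,v in s.items()},env.finger_overhang)
for n in("scene","top"):
    c=env.camera(n);np.savez(f"{n}0.npz",**c)
    cv2.imwrite(f"pics/{n}0.png",c["img"][:,:,::-1]);print(n,c["fx"],c["cx"],c["cy"],np.round(-c["R"].T@c["t"],3))
E
```

```text
{'t': np.float64(0.0), 'joints': array([-1.416,  0.246,  1.559,  0.   ,  1.339, -0.174]), 'joint_vel': array([-0.   , -0.001, -0.001, -0.   , -0.   , -0.001]), 'joint_efforts': array([-2.0000e-03, -4.2951e+01, -3.2613e+01, -0.0000e+00,  5.0000e-03,
        0.0000e+00]), 'ee_pos': array([ 0.21 , -0.615,  0.255]), 'tcp_rot': array([-3.097, -0.514, -0.   ]), 'contact_force': array([-0.206,  0.019,  0.526]), 'moment': array([-0.015, -0.036, -0.013]), 'grasp_force': np.float64(0.0), 'gripper_width': np.float64(0.085)} 0.025
scene 487.39027358631324 320.1655740219096 198.65626686518644 [-0.044  0.911  0.716]
top 436.3785644451832 329.09125469961066 191.2033124341447 [0.346 0.167 0.966]
```

View pics/scene0.png

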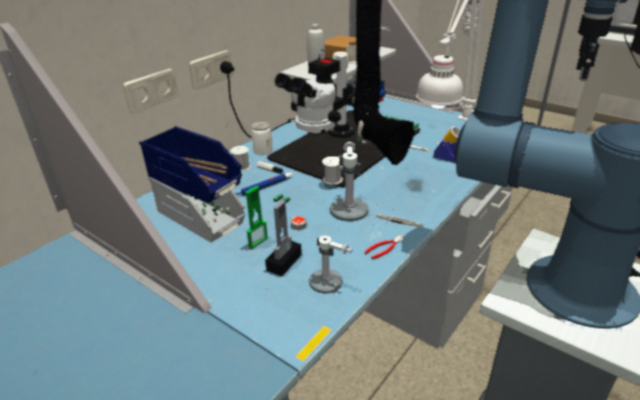

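View pics/top0.png

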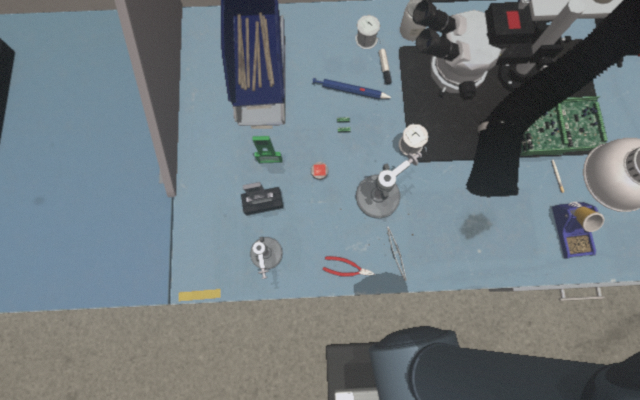

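The top view shows two stands, at (266,253) and (378,195). A grey loupe stands in the black rest at (262,200), and a green one at (266,150) is a look-alike. I'll measure the stands' sizes next and view an enlarged crop.

```bash
cat > h.py <<'E'
import numpy as np,cv2
def cloud(c):
    z=c["range_z"];v,u=np.mgrid[:400,:640]
    P=np.stack([(u-c["cx"])/c["fx"]*z,(v-c["cy"])/c["fy"]*z,z],-1)
    W=(P-c["t"])@c["R"];W[z==0]=np.nan;return W
E
python3 - <<'E'
from h import *
c=dict(np.load("top0.npz"));W=cloud(c);s=dict(np.load("scene0.npz"));S=cloud(s)
for n,(u,v) in dict(small=(266,253),big=(378,195),rest=(262,200),reel=(415,135),tin=(320,171),green=(266,150)).items():
    r=W[v-3:v+4,u-3:u+4].reshape(-1,3);print(n,np.round(np.nanmedian(r,0),3))
for n,(x0,x1,y0,y1) in dict(A=(215,310,215,290),B=(345,425,150,225)).items():
    R=W[y0:y1,x0:x1].reshape(-1,3);Q=S.reshape(-1,3)
    b=R[(R[:,2]>.006)&(R[:,2]<.03)]
    print(n,"base",np.round(np.nanmin(b,0),3),np.round(np.nanmax(b,0),3),"zmax",np.nanmax(R[:,2]))
    h=R[R[:,2]>.13];print(" upper",len(h),np.round(np.nanmin(h,0),3),np.round(np.nanmax(h,0),3))
for n,C,(x0,x1,y0,y1) in(("top",c,(190,350,130,290)),("scene",s,(230,390,140,300))):
    cv2.imwrite(f"pics/crop_{n}.png",cv2.resize(C["img"][y0:y1,x0:x1,::-1],(600,600),interpolation=2))
i=np.hstack([cv2.imread(f"pics/crop_{n}.png") for n in("top","scene")]);cv2.imwrite("pics/crop.png",cv2.resize(i,(800,400)))
E
```

```text
small [0.433 0.287 0.045]
big [0.546 0.048 0.051]
rest [0.55  0.297 0.035]
reel [ 0.67  -0.04   0.075]
tin [0.616 0.168 0.018]
green [0.652 0.284 0.062]
A base [0.375 0.202 0.006] [0.525 0.338 0.026] zmax 0.12008792045394988Traceback (most recent call last):
  File "<stdin>", line 9, in <module>
    res = np.fmin.reduce(a, axis=axis, out=out, **kwargs)
ValueError: zero-size array to reduction operation fmin which has no identity
```

Run:
```python
from h import *
c=dict(np.load("top0.npz"));W=cloud(c);s=dict(np.load("scene0.npz"));S=cloud(s)
for n,(x0,x1,y0,y1) in dict(A=(225,295,230,290),B=(350,425,150,225)).items():
    R=W[y0:y1,x0:x1].reshape(-1,3)
    for lo,hi in((.006,.02),(.09,.12),(.12,.135),(.135,.155),(.155,.2)):
        b=R[(R[:,2]>lo)&(R[:,2]<hi)]
        if len(b):print(n,lo,len(b),np.round(b.min(0),3),np.round(b.max(0),3))
R=S[140:300,230:390].reshape(-1,3)
for nm,(xa,xb,ya,yb) in dict(A=(.35,.5,.2,.36),B=(.45,.68,-.05,.12)).items():
    Q=R[(R[:,0]>xa)&(R[:,0]<xb)&(R[:,1]>ya)&(R[:,1]<yb)&(R[:,2]>.006)]
    print("scene",nm,len(Q),"zmax",Q[:,2].max())
    for lo,hi in((.006,.02),(.03,.09),(.135,.17)):
        b=Q[(Q[:,2]>lo)&(Q[:,2]<hi)]
        if len(b):print("  ",lo,len(b),np.round(b.min(0),3),np.round(b.max(0),3))
a=[cv2.resize(C["img"][y0:y1,x0:x1,::-1],(400,400),interpolation=2) for C,(x0,x1,y0,y1) in((c,(200,430,110,290)),(s,(230,390,140,300)))]
cv2.imwrite("pics/crop.png",np.hstack(a))
```

```text
A 0.006 551 [0.375 0.242 0.006] [0.474 0.33  0.02 ]
A 0.09 308 [0.381 0.277 0.09 ] [0.462 0.305 0.119]
A 0.12 1 [0.438 0.291 0.12 ] [0.438 0.291 0.12 ]
B 0.006 1148 [ 0.505 -0.073  0.006] [0.657 0.09  0.02 ]
B 0.09 1 [0.548 0.058 0.119] [0.548 0.058 0.119]
B 0.12 87 [0.522 0.023 0.122] [0.585 0.059 0.135]
B 0.135 190 [ 0.521 -0.031  0.136] [0.607 0.058 0.155]
B 0.155 411 [ 0.538 -0.03   0.155] [0.608 0.057 0.167]
scene A 1102 zmax 0.11971116806623201
   0.006 536 [0.404 0.26  0.006] [0.473 0.331 0.02 ]
   0.03 167 [0.416 0.289 0.03 ] [0.461 0.31  0.09 ]
scene B 1763 zmax 0.1666872439653442
   0.006 657 [ 0.451 -0.049  0.006] [0.679 0.093 0.02 ]
   0.03 435 [ 0.543 -0.05   0.03 ] [0.679 0.056 0.09 ]
   0.135 335 [ 0.521 -0.021  0.136] [0.606 0.062 0.167]
```

View pics/crop.png

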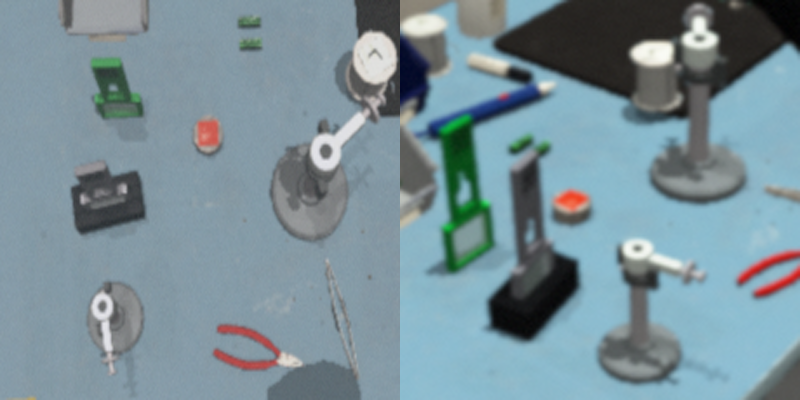

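The stand meant is B, with its cap at top (388,178): its highest point is about 165 mm, while A at (266,253) is only 120 mm. The loupe meant is the grey one in the black rest at top (255,188)/(262,200), since the other, at (266,150), is green. Both are confirmed in the crop. Now for precise geometry.

Run:
```python
from h import *
c=dict(np.load("top0.npz"));W=cloud(c);s=dict(np.load("scene0.npz"));S=cloud(s)
def sel(P,lo,hi,x0,x1,y0,y1):
    P=P.reshape(-1,3);return P[(P[:,2]>lo)&(P[:,2]<hi)&(P[:,0]>x0)&(P[:,0]<x1)&(P[:,1]>y0)&(P[:,1]<y1)]
for nm,P in(("top",W),("scene",S)):
    a=sel(P,.159,.17,.53,.585,.01,.07);(cx,cy),r=cv2.minEnclosingCircle(a[:,:2].astype(np.float32))
    print(nm,"cap mean",a.mean(0).round(4),"circ",round(cx,4),round(cy,4),round(r,4),len(a))
    o=np.array([cx,cy]) if nm=="top" else o
    b=sel(P,.137,.175,.5,.64,-.06,.09);d=b[:,:2]-o;rr=np.hypot(*d.T);th=np.degrees(np.arctan2(d[:,1],d[:,0]))
    m=(rr>.036);q=d[m];print(" arm pts",m.sum(),"dir",np.degrees(np.arctan2(*q.mean(0)[::-1])).round(1),"rmax",rr.max().round(3))
    print(" flange/head tops",[(k,b[(rr>k)&(rr<k+.004),2].max().round(3)) for k in np.arange(.044,.09,.004) if ((rr>k)&(rr<k+.004)).any()])
    l=(rr>.02)&(rr<.04)&(b[:,2]<.155);h,e=np.histogram(th[l],36,(-180,180));print(" lug",[(int(x),int(n)) for x,n in zip(e,h) if n])
    # loupe
    g=sel(P,.1,.19,.5,.62,.24,.36)
    if len(g):print(" tab",len(g),g.min(0).round(3),g.max(0).round(3),"tabtop",(t:=g[g[:,2]>g[:,2].max()-.008]).mean(0).round(4),cv2.minAreaRect(t[:,:2].astype(np.float32)))
    k=sel(P,.025,.037,.48,.62,.22,.37);print(" rest",k.mean(0).round(3),cv2.minAreaRect(k[:,:2].astype(np.float32)))
```

```text
top cap mean [0.5546 0.0404 0.1624] circ 0.5613 0.0334 0.0268 237
 arm pts 179 dir -60.6 rmax 0.075
 flange/head tops [(np.float64(0.044), np.float64(0.158)), (np.float64(0.048), np.float64(0.155)), (np.float64(0.052000000000000005), np.float64(0.167)), (np.float64(0.05600000000000001), np.float64(0.165)), (np.float64(0.06000000000000001), np.float64(0.155)), (np.float64(0.06400000000000002), np.float64(0.155)), (np.float64(0.06800000000000002), np.float64(0.159)), (np.float64(0.07200000000000002), np.float64(0.159))]
 lug [(-180, 2), (-80, 3), (-70, 3), (-60, 1), (-50, 2), (0, 5), (10, 5), (20, 8), (90, 1), (100, 2), (110, 3), (120, 4), (130, 5), (140, 5), (150, 19), (160, 22), (170, 4)]
 tab 218 [0.546 0.282 0.1  ] [0.56  0.316 0.163] tabtop [0.5524 0.2993 0.1599] ((0.5528078079223633, 0.299473375082016), (0.009997193701565266, 0.03363370895385742), 11.334098815917969)
 rest [0.548 0.297 0.033] ((0.5526125431060791, 0.2994045913219452), (0.045109786093235016, 0.08596961200237274), 8.507720947265625)
scene cap mean [0.5541 0.0445 0.1626] circ 0.5649 0.0358 0.029 88
 arm pts 96 dir -60.8 rmax 0.06
 flange/head tops [(np.float64(0.044), np.float64(0.157)), (np.float64(0.048), np.float64(0.157)), (np.float64(0.052000000000000005), np.float64(0.166)), (np.float64(0.05600000000000001), np.float64(0.164)), (np.float64(0.06000000000000001), np.float64(0.155))]
 lug [(-70, 1), (0, 2), (10, 4), (20, 12), (30, 3), (70, 5), (80, 3), (90, 7), (100, 8), (110, 10), (120, 11), (130, 12), (140, 9), (150, 25), (160, 9), (170, 2)]
 tab 320 [0.546 0.284 0.1  ] [0.56  0.32  0.163] tabtop [0.5517 0.3025 0.1592] ((0.5530388951301575, 0.3010994791984558), (0.010475323535501957, 0.0346708707511425), 8.110669136047363)
 rest [0.545 0.309 0.032] ((0.5528233051300049, 0.30163466930389404), (0.045577194541692734, 0.09003494679927826), 9.140653610229492)
```

Run:
```python
from h import *
for nm in("top","scene"):
    P=cloud(dict(np.load(nm+"0.npz"))).reshape(-1,3)
    P=P[(abs(P[:,0]-.555)<.1)&(abs(P[:,1]-.03)<.1)]
    o=np.array([.553,.042])
    for _ in range(10):
        a=P[(P[:,2]>.159)&(np.hypot(*(P[:,:2]-o).T)<.021)];o=(a[:,:2].min(0)*0+a[:,:2].mean(0))
    d=P[:,:2]-o;rr=np.hypot(*d.T);th=np.degrees(np.arctan2(d[:,1],d[:,0]))
    print(nm,"axis",o.round(4))
    for lo,hi in((.025,.05),(.05,.06),(.07,.09)):
        m=(rr>lo)&(rr<hi)&(P[:,2]>.15);q=d[m];print("  arm",lo,m.sum(),np.degrees(np.arctan2(q[:,1].mean(),q[:,0].mean())).round(1),rr[m].max().round(3) if m.any() else 0)
    for zl,zh in((.12,.134),(.134,.153)):
        l=(rr>.019)&(rr<.037)&(P[:,2]<zh)&(P[:,2]>zl);h,e=np.histogram(th[l],24,(-180,180));print(" lug",zl,[(int(x),int(n)) for x,n in zip(e,h) if n])
    b=P[(P[:,2]>.008)&(P[:,2]<.02)&(rr<.075)];print(" base",b.min(0).round(3),b.max(0).round(3))
```

```text
top axis [0.5539 0.0414]
  arm 0.025 103 -53.3 0.05
  arm 0.05 23 -54.6 0.06
  arm 0.07 35 -54.7 0.085
 lug 0.12 [(-180, 1), (0, 4), (15, 1), (150, 6), (165, 6)]
 lug 0.134 [(-180, 5), (-75, 5), (-30, 3), (-15, 23), (0, 9), (150, 6), (165, 32)]
 base [ 0.505 -0.009  0.008] [0.603 0.09  0.02 ]
scene axis [0.5535 0.0454]
  arm 0.025 24 -53.6 0.05
  arm 0.05 8 -54.5 0.059
  arm 0.07 27 -54.3 0.074
 lug 0.12 [(-180, 3), (-30, 1), (-15, 14), (0, 4), (150, 4), (165, 17)]
 lug 0.134 [(-180, 7), (-30, 1), (-15, 26), (0, 2), (165, 30)]
 base [ 0.482 -0.006  0.008] [0.604 0.093 0.02 ]
```

Run:
```python
from h import *
P=cloud(dict(np.load("top0.npz")))
for u,v in((495,165),(500,185),(520,120),(570,70),(620,170),(440,60),(510,25)):
    print((u,v),np.nanmedian(P[v-2:v+3,u-2:u+3].reshape(-1,3),0).round(3))
Q=np.vstack([P.reshape(-1,3),cloud(dict(np.load("scene0.npz"))).reshape(-1,3)])
m=(Q[:,2]>.17)&(Q[:,0]>.3)&(Q[:,0]<.75)&(Q[:,1]<.4)&(Q[:,1]>-.6);T=Q[m]
H,xe,ye=np.histogram2d(T[:,0],T[:,1],[9,20],[[.3,.75],[-.6,.4]])
Z=np.full((9,20),9.)
for x,y,z in T:
    i,j=int((x-.3)/.05),int((y+.6)/.05);Z[i,j]=min(Z[i,j],z)
for i in range(9):print(round(.3+.05*i,2),[ (round(-.6+.05*j,2),int(H[i,j]),round(Z[i,j],2)) for j in range(20) if H[i,j]>2])
```

```text
(495, 165) [ 0.568 -0.165  0.171]
(500, 185) [ 0.527 -0.166  0.18 ]
(520, 120) [ 0.66  -0.23   0.162]
(570, 70) [ 0.742 -0.322  0.203]
(620, 170) [ 0.529 -0.349  0.242]
(440, 60) [ 0.793 -0.085  0.17 ]
(510, 25) [ 0.783 -0.173  0.295]
0.3 []
0.35 []
0.4 []
0.45 [(-0.45, 43, np.float64(0.18)), (-0.4, 938, np.float64(0.18)), (-0.35, 431, np.float64(0.18))]
0.5 [(-0.55, 17, np.float64(0.37)), (-0.5, 59, np.float64(0.35)), (-0.45, 150, np.float64(0.24)), (-0.4, 1103, np.float64(0.24)), (-0.35, 1443, np.float64(0.18)), (-0.25, 3, np.float64(0.17)), (-0.2, 451, np.float64(0.17)), (-0.15, 79, np.float64(0.17))]
0.55 [(-0.6, 20, np.float64(0.4)), (-0.55, 66, np.float64(0.38)), (-0.5, 49, np.float64(0.34)), (-0.45, 34, np.float64(0.23)), (-0.4, 647, np.float64(0.18)), (-0.35, 555, np.float64(0.18)), (-0.2, 287, np.float64(0.17)), (-0.15, 8, np.float64(0.17))]
0.6 [(-0.25, 6, np.float64(0.17)), (-0.2, 4, np.float64(0.17))]
0.65 [(-0.35, 24, np.float64(0.17)), (-0.3, 237, np.float64(0.17)), (-0.25, 92, np.float64(0.17))]
0.7 [(-0.45, 24, np.float64(0.21)), (-0.4, 597, np.float64(0.17)), (-0.35, 992, np.float64(0.17)), (-0.3, 789, np.float64(0.17)), (-0.25, 74, np.float64(0.17)), (-0.2, 63, np.float64(0.2)), (-0.15, 696, np.float64(0.17)), (-0.1, 44, np.float64(0.2)), (-0.05, 3, np.float64(0.28)), (0.2, 31, np.float64(0.17)), (0.3, 43, np.float64(0.17))]
```

arm_command(
  series=[
    [[0.12,0.21,0.1],[0,0,0.3]],
    [[0.24,0.43,0.1],[0,0,0.6]],
    [[0.24,0.43,0.1],[0,0,0.6]],
    [[0.24,0.43,0.1],[0,0,0.6]],
    [[0.24,0.43,0.1],[0,0,0.6]],
    [[0.26,0.53,0.1],[0,0,0.8]],
    [[0.28,0.63,0.1],[0,0,1]],
    [[0.3,0.73,0.1],[0,0,1]],
    [[0.31,0.83,0.1],[0,0,1]],
    [[0.31,0.83,0.1],[0,0,1]],
  ],
  gripper=-1,
  newtons=30,
)

```text
t: 1.1
ee_pos: [0.365, -0.1961, 0.3058]
tcp_rot: [-2.421, -2.001, -0.001]
contact_force: [1.3, -0.8, 0.0]
gripper_width: -0.0001
grasp_force: 0.0
```

arm_command(
  series=[
    [[0.03,0.1,0],[0,0,0.14]],
    [[0.06,0.2,0],[0,0,0.28]],
    [[0.08,0.3,0],[0,0,0.42]],
    [[0.11,0.4,0],[0,0,0.56]],
    [[0.2,0.438,0],[0,0,0.7]],
    [[0.3,0.438,0],[0,0,0.783]],
    [[0.39,0.438,0],[0,0,0.783]],
    [[0.48,0.438,0],[0,0,0.783]],
    [[0.48,0.438,-0.07],[0,0,0.783]],
    [[0.48,0.438,-0.13],[0,0,0.783]],
  ],
)

```text
t: 2.1
ee_pos: [0.6063, 0.0181, 0.2396]
tcp_rot: [1.431, 2.797, -0.0]
contact_force: [-0.7, -0.1, -1.3]
gripper_width: 0.0002
grasp_force: 0.0
```

Run:
```python
from rig import env
from h import *
s=env.read_state();print(np.round(s["ee_pos"],4),np.round(s["tcp_rot"],3),np.round(s["contact_force"],2))
a=[]
for n,(x0,x1,y0,y1) in(("top",(310,490,90,230)),("scene",(280,460,70,230))):
    c=env.camera(n);np.savez(n+"1.npz",**c);a.append(cv2.resize(c["img"][y0:y1,x0:x1,::-1],(400,400),interpolation=2))
cv2.imwrite("pics/c1.png",np.hstack(a))
```

```text
[0.6063 0.0181 0.2396] [ 1.431  2.797 -0.   ] [-0.7  -0.13 -1.28]
```

View pics/c1.png

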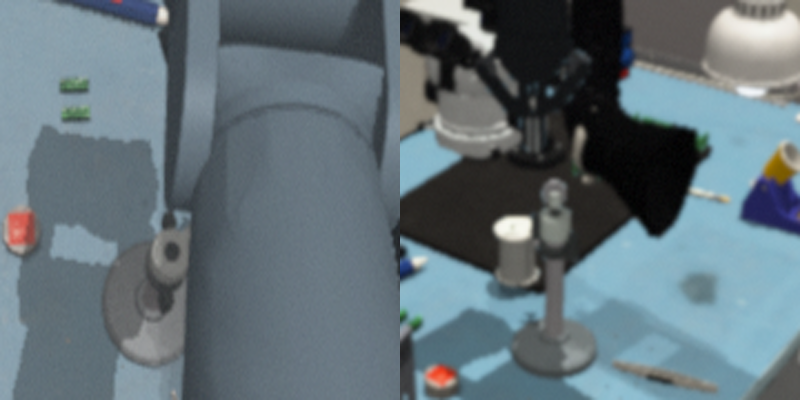

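arm_command(
  series=[
    [[-0.006,0.008,0],[0,0,0]],
    [[-0.006,0.008,-0.06],[0,0,0]],
    [[-0.006,0.008,-0.1],[0,0,0]],
    [[-0.006,0.008,-0.13],[0,0,0]],
    [[-0.006,0.008,-0.136],[0,0,0]],
    [[-0.006,0.008,-0.136],[0,0,0]],
  ],
)

```text
t: 2.8
ee_pos: [0.6024, 0.0227, 0.1743]
tcp_rot: [1.43, 2.796, 0.001]
contact_force: [0.9, 0.5, 0.6]
gripper_width: 0.0002
grasp_force: 0.0
```

```bash
cat > arc.py <<'E'
import numpy as np
def P(a,r=.044,g=.0205,ax=(.554,.042)):
    a=np.radians(a);u=np.array([np.cos(a),np.sin(a)]);n=np.array([-u[1],u[0]]);return np.array(ax)+r*u+g*n
def table(p0,a0,angs):
    for a in angs:
        d=(P(a)-p0)/.5;print(a,f"[[{d[0]:.3f}, {d[1]:.3f}, 0], [0, 0, {(a-a0)/60:.3f}]]")
E
python3 - <<'E'
from arc import *
table(np.array([.602,.023]),-54,range(-50,-100,-5))
p=P(-95);print(p);table(p,-95,range(-100,-150,-5))
E
```

```text
-50 [[-0.008, -0.003, 0], [0, 0, 0.067]]
-55 [[-0.012, -0.011, 0], [0, 0, -0.017]]
-60 [[-0.016, -0.018, 0], [0, 0, -0.100]]
-65 [[-0.022, -0.024, 0], [0, 0, -0.183]]
-70 [[-0.027, -0.031, 0], [0, 0, -0.267]]
-75 [[-0.034, -0.036, 0], [0, 0, -0.350]]
-80 [[-0.040, -0.042, 0], [0, 0, -0.433]]
-85 [[-0.047, -0.046, 0], [0, 0, -0.517]]
-90 [[-0.055, -0.050, 0], [0, 0, -0.600]]
-95 [[-0.063, -0.053, 0], [0, 0, -0.683]]
[ 0.57058714 -0.00361926]
-100 [[-0.008, -0.003, 0], [0, 0, -0.083]]
-105 [[-0.016, -0.004, 0], [0, 0, -0.167]]
-110 [[-0.025, -0.005, 0], [0, 0, -0.250]]
-115 [[-0.033, -0.006, 0], [0, 0, -0.333]]
-120 [[-0.042, -0.005, 0], [0, 0, -0.417]]
-125 [[-0.050, -0.004, 0], [0, 0, -0.500]]
-130 [[-0.058, -0.003, 0], [0, 0, -0.583]]
-135 [[-0.066, 0.000, 0], [0, 0, -0.667]]
-140 [[-0.074, 0.003, 0], [0, 0, -0.750]]
-145 [[-0.082, 0.007, 0], [0, 0, -0.833]]
```

arm_command(
  series=[
    [[-0.006,-0.002,-0.004],[0,0,0]],
    [[-0.008,-0.006,-0.004],[0,0,0]],
    [[-0.012,-0.011,-0.004],[0,0,-0.017]],
    [[-0.014,-0.015,-0.004],[0,0,-0.06]],
    [[-0.016,-0.018,-0.004],[0,0,-0.1]],
    [[-0.022,-0.024,-0.004],[0,0,-0.183]],
  ],
)

```text
t: 3.4
ee_pos: [0.5924, 0.0112, 0.1723]
tcp_rot: [1.695, 2.641, 0.006]
contact_force: [5.2, 2.3, -1.3]
gripper_width: 0.0002
grasp_force: 2.5
```

arm_command(
  series=[
    [[-0.005,-0.007,0],[0,0,-0.083]],
    [[-0.012,-0.012,0],[0,0,-0.167]],
    [[-0.018,-0.018,0],[0,0,-0.25]],
    [[-0.025,-0.022,0],[0,0,-0.333]],
    [[-0.033,-0.026,0],[0,0,-0.417]],
    [[-0.041,-0.029,0],[0,0,-0.5]],
    [[-0.049,-0.032,0],[0,0,-0.583]],
    [[-0.057,-0.033,0],[0,0,-0.667]],
    [[-0.066,-0.034,0],[0,0,-0.75]],
    [[-0.074,-0.035,0],[0,0,-0.833]],
  ],
)

```text
t: 4.4
ee_pos: [0.5558, -0.0072, 0.173]
tcp_rot: [2.652, 1.676, 0.008]
contact_force: [5.7, 0.2, 0.7]
gripper_width: -0.0005
grasp_force: 2.4
```

arm_command(
  series=[
    [[-0.009,0.001,0],[0,0,-0.083]],
    [[-0.017,0.002,0],[0,0,-0.167]],
    [[-0.025,0.003,0],[0,0,-0.25]],
    [[-0.033,0.006,0],[0,0,-0.333]],
    [[-0.041,0.009,0],[0,0,-0.417]],
    [[-0.049,0.013,0],[0,0,-0.5]],
    [[-0.049,0.013,0],[0,0,-0.5]],
  ],
)

```text
t: 5.1
ee_pos: [0.531, -0.0009, 0.1731]
tcp_rot: [2.995, 0.938, 0.008]
contact_force: [5.0, -0.9, 2.1]
gripper_width: -0.0001
grasp_force: 2.0
```

Run:
```python
from arc import *
from rig import env
s=env.read_state();print(np.round(s["ee_pos"],4),np.round(s["tcp_rot"],3),np.round(s["contact_force"],2))
print(P(-145));table(P(-145),-145,range(-147,-181,-2))
```

```text
[ 0.531  -0.0009  0.1731] [2.995 0.938 0.008] [ 4.96 -0.87  2.14]
[ 5.29715627e-01 -2.99801074e-05]
-147 [[-0.003, 0.002, 0], [0, 0, -0.033]]
-149 [[-0.006, 0.004, 0], [0, 0, -0.067]]
-151 [[-0.009, 0.006, 0], [0, 0, -0.100]]
-153 [[-0.011, 0.008, 0], [0, 0, -0.133]]
-155 [[-0.014, 0.010, 0], [0, 0, -0.167]]
-157 [[-0.016, 0.012, 0], [0, 0, -0.200]]
-159 [[-0.019, 0.014, 0], [0, 0, -0.233]]
-161 [[-0.021, 0.017, 0], [0, 0, -0.267]]
-163 [[-0.024, 0.019, 0], [0, 0, -0.300]]
-165 [[-0.026, 0.022, 0], [0, 0, -0.333]]
-167 [[-0.028, 0.024, 0], [0, 0, -0.367]]
-169 [[-0.030, 0.027, 0], [0, 0, -0.400]]
-171 [[-0.032, 0.030, 0], [0, 0, -0.433]]
-173 [[-0.034, 0.033, 0], [0, 0, -0.467]]
-175 [[-0.036, 0.036, 0], [0, 0, -0.500]]
-177 [[-0.037, 0.039, 0], [0, 0, -0.533]]
-179 [[-0.039, 0.042, 0], [0, 0, -0.567]]
```

Now small steps, watching the force.

arm_command(
  series=[
    [[-0.003,0.002,0],[0,0,-0.033]],
    [[-0.006,0.004,0],[0,0,-0.067]],
    [[-0.009,0.006,0],[0,0,-0.1]],
    [[-0.011,0.008,0],[0,0,-0.133]],
    [[-0.014,0.01,0],[0,0,-0.167]],
    [[-0.016,0.012,0],[0,0,-0.2]],
  ],
)

```text
t: 5.7
ee_pos: [0.5232, 0.0048, 0.173]
tcp_rot: [3.076, 0.621, 0.007]
contact_force: [5.1, -3.9, 1.6]
gripper_width: -0.0004
grasp_force: 2.7
```

arm_command(
  series=[
    [[-0.002,0.002,0],[0,0,-0.033]],
    [[-0.004,0.004,0],[0,0,-0.05]],
  ],
)

```text
t: 5.9
ee_pos: [0.5212, 0.0067, 0.173]
tcp_rot: [3.091, 0.541, 0.007]
contact_force: [4.0, -2.5, 2.0]
gripper_width: 0.0002
grasp_force: 2.6
```

arm_command(
  series=[
    [[-0.001,0.001,0],[0,0,-0.02]],
    [[-0.003,0.003,0],[0,0,-0.04]],
  ],
)

```text
t: 6.1
ee_pos: [0.5198, 0.0082, 0.173]
tcp_rot: [3.102, 0.477, 0.008]
contact_force: [3.7, -3.6, 1.2]
gripper_width: -0.0001
grasp_force: 2.6
```

arm_command(
  series=[
    [[-0.001,0.001,0],[0,0,-0.017]],
    [[-0.002,0.002,0],[0,0,-0.034]],
  ],
)

```text
t: 6.3
ee_pos: [0.5187, 0.0092, 0.173]
tcp_rot: [3.11, 0.421, 0.008]
contact_force: [4.6, -3.4, 1.4]
gripper_width: 0.0001
grasp_force: 2.6
```

arm_command(
  series=[
    [[-0.001,0.001,0],[0,0,-0.017]],
    [[-0.002,0.002,0],[0,0,-0.034]],
  ],
)

```text
t: 6.5
ee_pos: [0.5178, 0.0102, 0.173]
tcp_rot: [3.117, 0.366, 0.008]
contact_force: [4.5, -3.4, 1.3]
gripper_width: -0.0001
grasp_force: 2.6
```

arm_command(
  series=[
    [[-0.001,0.001,0],[0,0,-0.017]],
    [[-0.002,0.002,0],[0,0,-0.034]],
  ],
)

```text
t: 6.7
ee_pos: [0.5168, 0.0112, 0.1729]
tcp_rot: [3.123, 0.31, 0.008]
contact_force: [5.4, -3.6, 1.8]
gripper_width: -0.0003
grasp_force: 2.5
```

arm_command(
  series=[
    [[-0.001,0.001,0],[0,0,-0.017]],
    [[-0.002,0.002,0],[0,0,-0.034]],
  ],
)

```text
t: 6.9
ee_pos: [0.5158, 0.0121, 0.173]
tcp_rot: [3.128, 0.255, 0.008]
contact_force: [6.0, -5.1, 2.1]
gripper_width: -0.0002
grasp_force: 3.1
```

arm_command(
  series=[
    [[-0.001,0.001,0],[0,0,0]],
  ],
)

```text
t: 7.0
ee_pos: [0.5156, 0.0122, 0.1731]
tcp_rot: [3.127, 0.256, 0.01]
contact_force: [5.6, -5.8, 0.9]
gripper_width: 0.0
grasp_force: 3.7
```

arm_command(
  series=[
    [[-0.001,0.001,0],[0,0,0]],
    [[-0.001,0.001,0],[0,0,0]],
  ],
)

```text
t: 7.2
ee_pos: [0.5154, 0.0123, 0.1732]
tcp_rot: [3.126, 0.256, 0.011]
contact_force: [6.2, -7.6, 0.5]
gripper_width: 0.0002
grasp_force: 3.9
```

arm_command(
  series=[
    [[0,0.001,0],[0,0,0]],
    [[0,0.002,0],[0,0,0]],
  ],
)

```text
t: 7.4
ee_pos: [0.5154, 0.0127, 0.1732]
tcp_rot: [3.124, 0.256, 0.01]
contact_force: [6.1, -10.7, 0.8]
gripper_width: 0.0001
grasp_force: 5.6
```

arm_command(
  series=[
    [[0,0.001,0],[0,0,0]],
    [[0,0.0015,0],[0,0,0]],
    [[0,0.0015,0],[0,0,0]],
    [[0,0.0015,0],[0,0,0]],
  ],
)

```text
t: 7.8
ee_pos: [0.5154, 0.0128, 0.1733]
tcp_rot: [3.123, 0.256, 0.01]
contact_force: [7.0, -12.3, -0.1]
gripper_width: 0.0003
grasp_force: 6.2
```

arm_command(
  series=[
    [[0,-0.02,0],[0,0,0]],
    [[0,-0.03,0],[0,0,0]],
    [[0,-0.03,0.08],[0,0,0]],
    [[0,0.0,0.16],[0,0,0.14]],
    [[0,0.1,0.2],[0,0,0.28]],
    [[0.0,0.2,0.2],[0,0,0.42]],
    [[0.03,0.3,0.2],[0,0,0.56]],
    [[0.05,0.4,0.2],[0,0,0.7]],
    [[0.07,0.5,0.2],[0,0,0.84]],
    [[0.076,0.574,0.2],[0,0,0.98]],
  ],
  gripper=0,
)

```text
t: 8.8
ee_pos: [0.5508, 0.3052, 0.2711]
tcp_rot: [-2.596, -1.769, 0.002]
contact_force: [-0.3, -0.8, 0.0]
gripper_width: 0.0426
grasp_force: 0.0
```

arm_command(
  series=[
    [[0,0,0],[0,0,0.14]],
    [[0,0,0],[0,0,0.28]],
    [[0,0,0],[0,0,0.42]],
    [[0,0,0],[0,0,0.513]],
    [[0,0,0],[0,0,0.513]],
  ],
)

```text
t: 9.3
ee_pos: [0.5506, 0.3029, 0.271]
tcp_rot: [-2.041, -2.387, 0.002]
contact_force: [0.1, -0.3, -0.2]
gripper_width: 0.0426
grasp_force: 0.0
```

Run:
```python
from rig import env
from h import *
s=env.read_state();print(np.round(s["ee_pos"],4),np.round(s["tcp_rot"],3),np.round(s["contact_force"],2),s["gripper_width"],s["joints"].round(2) if hasattr(s["joints"],"round") else s["joints"])
a=[]
for n,(x0,x1,y0,y1) in(("top",(230,450,90,260)),("scene",(230,390,110,290))):
    c=env.camera(n);np.savez(n+"2.npz",**c);a.append(cv2.resize(c["img"][y0:y1,x0:x1,::-1],(400,400),interpolation=2))
    P=cloud(c).reshape(-1,3);P=P[(abs(P[:,0]-.53)<.09)&(abs(P[:,1]-.03)<.08)&(P[:,2]<.18)]
    o=np.array([.554,.042])
    for _ in range(10):
        q=P[(P[:,2]>.159)&(np.hypot(*(P[:,:2]-o).T)<.021)]
        if len(q): o=q[:,:2].mean(0)
    print(n,"cap",o.round(4),len(q));o=np.array([.554,.042])
    d=P[:,:2]-o;rr=np.hypot(*d.T)
    for lo,hi,zl in((.024,.05,.153),(.05,.072,.15),(.07,.092,.145)):
        m=(rr>lo)&(rr<hi)&(P[:,2]>zl)
        if m.any():q=d[m].mean(0);print(" ",lo,m.sum(),(o+q).round(4),np.degrees(np.arctan2(q[1],q[0])).round(1),rr[m].min().round(4),rr[m].max().round(4),P[m,2].max().round(3))
cv2.imwrite("pics/c2.png",np.hstack(a))
```

```text
[0.5506 0.3029 0.271 ] [-2.041e+00 -2.387e+00  2.000e-03] [ 0.07 -0.28 -0.18] 0.04262216180877954 [0.32 0.18 1.6  0.   1.36 0.17]
top cap [0.5539 0.0411] 230
  0.024 91 [0.5193 0.0321] -164.0 0.024 0.0498 0.161
  0.05 83 [0.4939 0.0256] -164.8 0.0502 0.0719 0.166
  0.07 40 [0.4777 0.021 ] -164.6 0.0704 0.0847 0.159
scene cap [0.5525 0.0459] 86
  0.024 43 [0.5187 0.0344] -167.8 0.0241 0.0499 0.159
  0.05 50 [0.4928 0.0291] -168.1 0.0511 0.0709 0.165
  0.07 23 [0.4779 0.0237] -166.5 0.0704 0.084 0.159
```

View pics/c2.png

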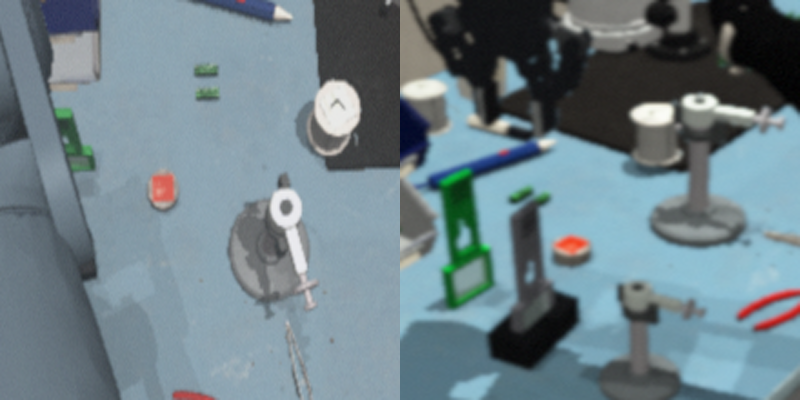

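arm_command(
  series=[
    [[0.005,-0.006,-0.06],[0,0,0]],
    [[0.005,-0.006,-0.13],[0,0,0]],
    [[0.005,-0.006,-0.19],[0,0,0]],
    [[0.005,-0.006,-0.22],[0,0,0]],
    [[0.005,-0.006,-0.232],[0,0,0]],
    [[0.005,-0.006,-0.232],[0,0,0]],
  ],
)

```text
t: 10.0
ee_pos: [0.5535, 0.3001, 0.1554]
tcp_rot: [-2.043, -2.386, 0.0]
contact_force: [0.8, 0.3, -0.1]
gripper_width: 0.0426
grasp_force: 0.0
```

arm_command(
  series=[
    [[0,0,0],[0,0,0]],
    [[0,0,0],[0,0,0]],
    [[0,0,0],[0,0,0]],
    [[0,0,0],[0,0,0]],
    [[0,0,0],[0,0,0]],
    [[0,0,0],[0,0,0]],
  ],
  gripper=-1,
  newtons=40,
)

```text
t: 10.6
ee_pos: [0.5544, 0.3004, 0.1572]
tcp_rot: [2.042, 2.385, 0.004]
contact_force: [-0.3, 0.7, 6.3]
gripper_width: 0.0086
grasp_force: 40.0
```

arm_command(
  series=[
    [[0,0,0.02],[0,0,0]],
    [[0,0,0.05],[0,0,0]],
    [[0,0,0.1],[0,0,0]],
    [[0,0,0.16],[0,0,0]],
    [[-0.06,-0.06,0.186],[0,0,0]],
  ],
)

```text
t: 11.1
ee_pos: [0.5261, 0.2715, 0.2527]
tcp_rot: [2.039, 2.386, 0.009]
contact_force: [-0.5, -1.1, -0.6]
gripper_width: 0.0084
grasp_force: 39.7
```

arm_command(
  series=[
    [[-0.04,-0.06,0],[0,0,0.03]],
    [[-0.08,-0.13,0],[0,0,0.06]],
    [[-0.13,-0.2,0],[0,0,0.092]],
    [[-0.16,-0.27,0],[0,0,0.092]],
    [[-0.18,-0.34,0],[0,0,0.092]],
    [[-0.19,-0.41,0],[0,0,0.092]],
    [[-0.19,-0.47,0],[0,0,0.092]],
    [[-0.17,-0.51,0],[0,0,0.092]],
    [[-0.17,-0.516,0],[0,0,0.092]],
    [[-0.17,-0.516,0],[0,0,0.092]],
  ],
)

```text
t: 12.1
ee_pos: [0.4382, 0.012, 0.2487]
tcp_rot: [-1.927, -2.481, -0.0]
contact_force: [0.8, 1.0, -1.8]
gripper_width: 0.0087
grasp_force: 39.7
```

Run:
```python
from rig import env
from h import *
s=env.read_state();print(np.round(s["ee_pos"],4),np.round(s["tcp_rot"],3),np.round(s["contact_force"],2),s["gripper_width"])
a=[]
for n,(x0,x1,y0,y1) in(("top",(310,470,130,290)),("scene",(290,410,110,230))):
    c=env.camera(n);np.savez(n+"3.npz",**c);a.append(cv2.resize(c["img"][y0:y1,x0:x1,::-1],(400,400),interpolation=2))
    P=cloud(c).reshape(-1,3);P=P[(abs(P[:,0]-s["ee_pos"][0])<.05)&(abs(P[:,1]-s["ee_pos"][1])<.05)&(P[:,2]>.06)&(P[:,2]<.20)]
    if len(P):
        print(n,len(P),P.min(0).round(3),P.max(0).round(3))
        q=P[P[:,2]<.145][:,:2].astype(np.float32)
        print(cv2.minAreaRect(q),q.mean(0))
cv2.imwrite("pics/c3.png",np.hstack(a))
```

```text
[0.4382 0.012  0.2487] [-1.927 -2.481 -0.   ] [ 0.83  0.96 -1.81] 0.008693100701459934
top 115 [0.425 0.02  0.1  ] [0.488 0.04  0.165]
((0.4557577669620514, 0.034378841519355774), (0.05952497944235802, 0.017240554094314575), 8.43736457824707) [0.43278974 0.03510122]
scene 363 [ 0.425 -0.017  0.101] [0.488 0.043 0.199]
((0.4600377678871155, 0.01985684596002102), (0.057779036462306976, 0.06202135235071182), 14.060087203979492) [0.43533558 0.02018782]
```

View pics/c3.png

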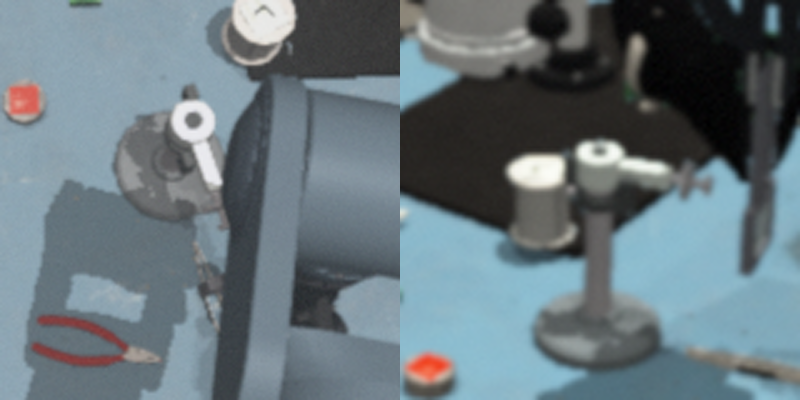

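arm_command(
  series=[
    [[0,0,-0.02],[0,0,0]],
    [[0,0,-0.043],[0,0,0]],
    [[0.01,0.0025,-0.043],[0,0,0]],
    [[0.02,0.005,-0.043],[0,0,0]],
    [[0.029,0.0075,-0.043],[0,0,0]],
    [[0.039,0.01,-0.043],[0,0,0]],
    [[0.039,0.01,-0.043],[0,0,0]],
  ],
)

```text
t: 12.9
ee_pos: [0.4587, 0.0171, 0.2272]
tcp_rot: [1.925, 2.482, 0.001]
contact_force: [0.5, 0.5, -2.4]
gripper_width: 0.0081
grasp_force: 39.7
```

Run:
```python
from rig import env
from h import *
s=env.read_state();print(np.round(s["ee_pos"],4),np.round(s["contact_force"],2))
c=env.camera("scene");np.savez("scene4.npz",**c)
cv2.imwrite("pics/c4.png",cv2.resize(c["img"][130:220,330:420,::-1],(600,600),interpolation=2))
P=cloud(c).reshape(-1,3)
def pr(n,m):
    q=P[m];print(n,len(q),q.min(0).round(4),q.max(0).round(4),q.mean(0).round(4))
A=(P[:,0]>.38)&(P[:,0]<.52)&(abs(P[:,1]-.015)<.06)
pr("pane",A&(P[:,2]>.07)&(P[:,2]<.125)&(P[:,0]<.48))
pr("flange/head",A&(P[:,2]>.137)&(P[:,2]<.17)&(P[:,0]>.472)&(P[:,0]<.505))
```

```text
[0.4587 0.0171 0.2272] [ 0.47  0.51 -2.4 ]
pane 157 [ 0.4464 -0.0115  0.0787] [0.4631 0.0484 0.1247] [0.4549 0.0245 0.1001]
flange/head 90 [0.4728 0.0143 0.1382] [0.5046 0.0396 0.1665] [0.4887 0.0281 0.1532]
```

View pics/c4.png

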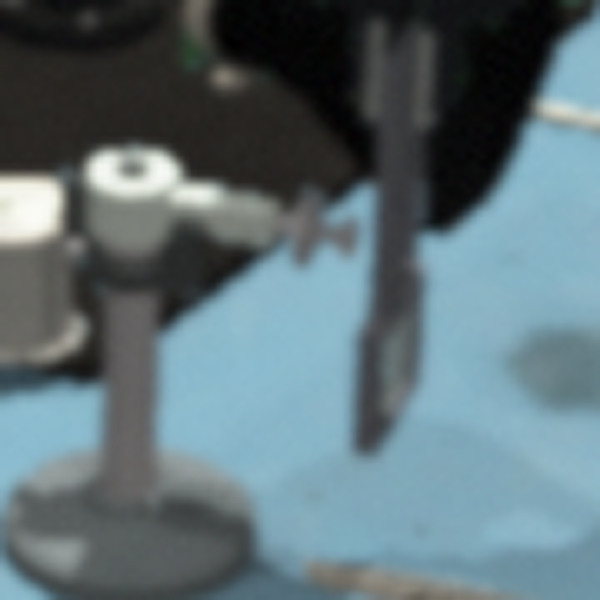

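arm_command(
  series=[
    [[0.006,0.0015,0],[0,0,0]],
    [[0.012,0.003,0],[0,0,0]],
    [[0.016,0.004,0],[0,0,0]],
    [[0.018,0.0046,0],[0,0,0]],
    [[0.02,0.0052,0],[0,0,0]],
    [[0.022,0.0057,0],[0,0,0]],
    [[0.024,0.0062,0],[0,0,0]],
  ],
)

```text
t: 13.65
ee_pos: [0.4699, 0.0202, 0.2268]
tcp_rot: [-1.926, -2.482, 0.0]
contact_force: [-0.4, -0.4, -0.8]
gripper_width: 0.0082
grasp_force: 39.7
```

arm_command(
  series=[
    [[0.002,0.0005,0],[0,0,0]],
    [[0.004,0.001,0],[0,0,0]],
    [[0.006,0.0015,0],[0,0,0]],
    [[0.007,0.0018,0],[0,0,0]],
  ],
)

```text
t: 14.05
ee_pos: [0.4735, 0.0211, 0.2268]
tcp_rot: [-1.926, -2.482, -0.0]
contact_force: [0.6, -0.1, -2.1]
gripper_width: 0.0083
grasp_force: 39.7
```

arm_command(
  series=[
    [[0.002,0.0005,0],[0,0,0]],
    [[0.004,0.001,0],[0,0,0]],
    [[0.006,0.0015,0],[0,0,0]],
    [[0.008,0.002,0],[0,0,0]],
  ],
)

```text
t: 14.45
ee_pos: [0.4775, 0.0221, 0.2268]
tcp_rot: [1.926, 2.482, 0.0]
contact_force: [0.4, -0.7, -1.4]
gripper_width: 0.0083
grasp_force: 39.7
```

arm_command(
  series=[
    [[0.002,0.0005,0],[0,0,0]],
    [[0.004,0.001,0],[0,0,0]],
    [[0.006,0.0015,0],[0,0,0]],
    [[0.007,0.0018,0],[0,0,0]],
  ],
)

```text
t: 14.85
ee_pos: [0.481, 0.023, 0.2268]
tcp_rot: [1.925, 2.482, -0.0]
contact_force: [-0.6, 0.1, -1.5]
gripper_width: 0.0082
grasp_force: 39.7
```

arm_command(
  series=[
    [[0.001,0.0003,0],[0,0,0]],
    [[0.002,0.0005,0],[0,0,0]],
    [[0.003,0.0008,0],[0,0,0]],
  ],
)

```text
t: 15.15
ee_pos: [0.4824, 0.0234, 0.2268]
tcp_rot: [1.926, 2.482, -0.0]
contact_force: [0.6, -0.8, -1.1]
gripper_width: 0.0081
grasp_force: 39.7
```

arm_command(
  series=[
    [[0.001,0.0003,0],[0,0,0]],
    [[0.002,0.0005,0],[0,0,0]],
    [[0.003,0.0008,0],[0,0,0]],
  ],
)

```text
t: 15.45
ee_pos: [0.4839, 0.0238, 0.2268]
tcp_rot: [-1.926, -2.482, -0.0]
contact_force: [0.1, 0.5, -1.4]
gripper_width: 0.0084
grasp_force: 39.7
```

arm_command(
  series=[
    [[0.001,0.0003,0],[0,0,0]],
    [[0.002,0.0005,0],[0,0,0]],
    [[0.003,0.0008,0],[0,0,0]],
  ],
)

```text
t: 15.75
ee_pos: [0.485, 0.0241, 0.2267]
tcp_rot: [-1.925, -2.482, 0.002]
contact_force: [-2.2, -1.4, 0.5]
gripper_width: 0.0081
grasp_force: 39.9
```

arm_command(
  series=[
    [[0.001,0.0003,0],[0,0,0]],
    [[0.001,0.0003,0],[0,0,0]],
  ],
)

```text
t: 15.95
ee_pos: [0.4853, 0.0242, 0.2266]
tcp_rot: [-1.924, -2.481, 0.003]
contact_force: [-4.9, -1.8, 1.4]
gripper_width: 0.0083
grasp_force: 40.0
```

arm_command(
  series=[
    [[-0.003,-0.0008,0],[0,0,0]],
    [[-0.004,-0.001,-0.004],[0,0,0]],
    [[-0.004,-0.001,-0.008],[0,0,0]],
    [[-0.004,-0.001,-0.012],[0,0,0]],
    [[-0.004,-0.001,-0.015],[0,0,0]],
    [[-0.004,-0.001,-0.018],[0,0,0]],
  ],
)

```text
t: 16.55
ee_pos: [0.484, 0.0238, 0.2176]
tcp_rot: [1.925, 2.482, 0.0]
contact_force: [0.4, -0.2, -2.1]
gripper_width: 0.0082
grasp_force: 39.7
```

arm_command(
  series=[
    [[0,0,-0.002],[0,0,0]],
    [[0,0,-0.004],[0,0,0]],
    [[0,0,-0.006],[0,0,0]],
    [[0,0,-0.008],[0,0,0]],
  ],
)

```text
t: 16.95
ee_pos: [0.4839, 0.0238, 0.2138]
tcp_rot: [1.925, 2.482, 0.0]
contact_force: [0.4, -0.5, -0.8]
gripper_width: 0.0082
grasp_force: 39.7
```

arm_command(
  series=[
    [[0,0,-0.002],[0,0,0]],
    [[0,0,-0.004],[0,0,0]],
    [[0,0,-0.006],[0,0,0]],
    [[0,0,-0.008],[0,0,0]],
  ],
)

```text
t: 17.35
ee_pos: [0.4839, 0.0238, 0.2097]
tcp_rot: [-1.926, -2.482, -0.0]
contact_force: [-0.3, -0.3, -2.0]
gripper_width: 0.0084
grasp_force: 39.7
```

arm_command(
  series=[
    [[0,0,-0.002],[0,0,0]],
    [[0,0,-0.004],[0,0,0]],
    [[0,0,-0.006],[0,0,0]],
    [[0,0,-0.008],[0,0,0]],
    [[0,0,-0.01],[0,0,0]],
    [[0,0,-0.012],[0,0,0]],
  ],
)

```text
t: 17.95
ee_pos: [0.4839, 0.0238, 0.2037]
tcp_rot: [-1.926, -2.482, 0.0]
contact_force: [0.1, -0.5, -0.7]
gripper_width: 0.0083
grasp_force: 39.7
```

arm_command(
  series=[
    [[0,0,-0.002],[0,0,0]],
    [[0,0,-0.004],[0,0,0]],
    [[0,0,-0.005],[0,0,0]],
  ],
)

```text
t: 18.25
ee_pos: [0.4839, 0.0238, 0.2012]
tcp_rot: [-1.926, -2.482, 0.0]
contact_force: [-0.6, -0.0, -1.1]
gripper_width: 0.0082
grasp_force: 39.7
```

arm_command(
  series=[
    [[0,0,-0.001],[0,0,0]],
    [[0,0,-0.002],[0,0,0]],
    [[0,0,-0.003],[0,0,0]],
  ],
)

```text
t: 18.55
ee_pos: [0.484, 0.0238, 0.2001]
tcp_rot: [1.925, 2.482, -0.0]
contact_force: [-1.7, -0.1, 1.9]
gripper_width: 0.008
grasp_force: 40.2
```

arm_command(
  series=[
    [[0,0,-0.001],[0,0,0]],
    [[0,0,-0.001],[0,0,0]],
    [[0,0,-0.001],[0,0,0]],
  ],
)

```text
t: 18.85
ee_pos: [0.484, 0.0238, 0.1998]
tcp_rot: [1.925, 2.482, 0.0]
contact_force: [-2.8, 0.5, 4.1]
gripper_width: 0.0082
grasp_force: 40.6
```

arm_command(
  series=[
    [[0,0,0],[0,0,0]],
    [[0,0,0],[0,0,0]],
    [[0,0,0],[0,0,0]],
    [[0,0,0],[0,0,0]],
    [[0,0,0],[0,0,0]],
  ],
  gripper=-0.4,
  newtons=20,
)

```text
t: 19.35
ee_pos: [0.4839, 0.0238, 0.1992]
tcp_rot: [-1.926, -2.482, -0.0]
contact_force: [0.0, 0.4, 0.2]
gripper_width: 0.0254
grasp_force: 0.0
```

Run:
```python
from rig import env
from h import *
s=env.read_state();print(np.round(s["ee_pos"],4),np.round(s["contact_force"],2),s["gripper_width"])
c=env.camera("scene");np.savez("scene5.npz",**c)
cv2.imwrite("pics/c5.png",cv2.resize(c["img"][130:220,330:420,::-1],(600,600),interpolation=2))
```

```text
[0.4839 0.0238 0.1992] [0.03 0.43 0.23] 0.025439627570316346
```

View pics/c5.png

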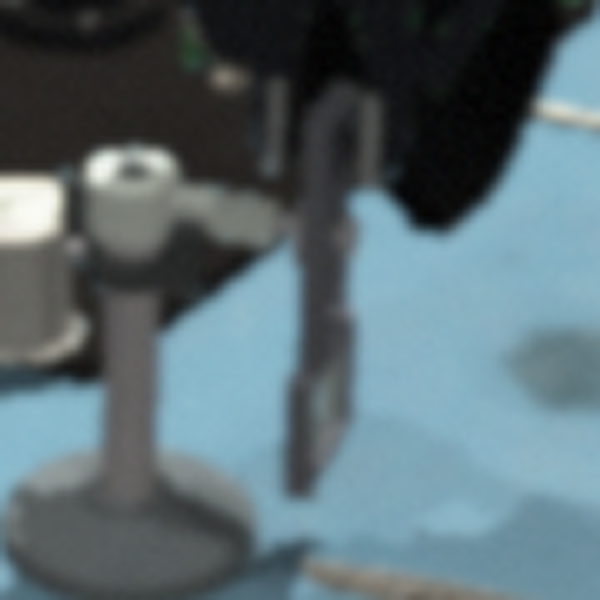

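The loupe hangs at (325,280) with the head just in front of it at (345,240), and the fingers are open and clear of it. I'll retreat straight up.

arm_command(
  series=[
    [[0,0,0.02],[0,0,0]],
    [[0,0,0.06],[0,0,0]],
    [[0,0,0.12],[0,0,0]],
    [[0,0,0.2],[0,0,0]],
    [[0,0,0.2],[0,0,0]],
    [[-0.08,0,0.24],[0,0,0]],
    [[-0.1,0,0.24],[0,0,0]],
    [[-0.1,0,0.24],[0,0,0]],
    [[-0.1,0,0.24],[0,0,0]],
  ],
)

```text
t: 20.3
ee_pos: [0.434, 0.0238, 0.3191]
tcp_rot: [1.926, 2.482, 0.0]
contact_force: [0.7, -1.0, -0.0]
gripper_width: 0.0257
grasp_force: 0.0
```

Run:
```python
from rig import env
from h import *
s=env.read_state();print(np.round(s["ee_pos"],4),np.round(s["contact_force"],2))
c=env.camera("scene")
cv2.imwrite("pics/c6.png",cv2.resize(c["img"][130:220,330:420,::-1],(600,600),interpolation=2))
P=cloud(c).reshape(-1,3);q=P[(abs(P[:,0]-.484)<.03)&(abs(P[:,1]-.024)<.04)&(P[:,2]>.03)&(P[:,2]<.25)]
print(q.min(0).round(3),q.max(0).round(3))
for a,b in((.05,.1),(.18,.21)):
    k=q[(q[:,2]>a)&(q[:,2]<b)];print(k.mean(0).round(4),k[:,1].min().round(4),k[:,1].max().round(4))
```

```text
[0.434  0.0238 0.3191] [ 0.69 -0.98 -0.01]
[ 0.473 -0.009  0.051] [0.514 0.051 0.205]
[0.4811 0.0275 0.0745] -0.0087 0.0509
[0.4801 0.03   0.1958] 0.0081 0.0461
```

View pics/c6.png

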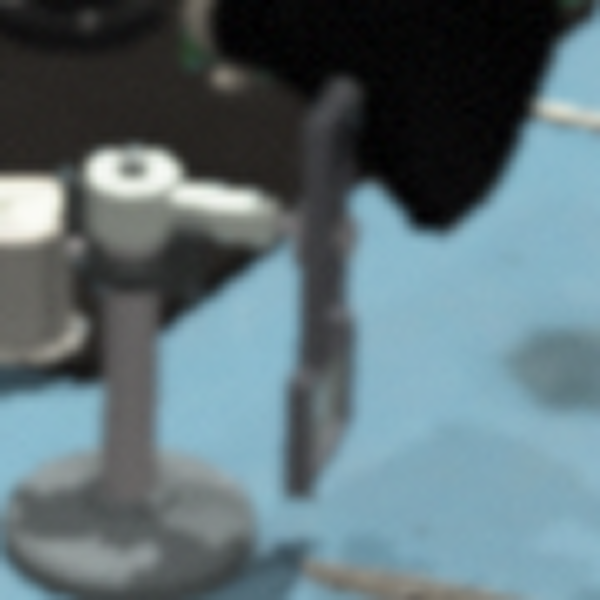

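The loupe hangs upright on the stud (320,290). It spans z 51 to 205 mm, which matches the seated height, and the arm is home and clear. Handing in.

```bash
python3 -c "
from rig import env
print(env.sign_off())"
```

```text
the job is handed in; nothing more can be done
None
```

I turned the swivel arm home against its stop and hung the grey magnifier on the stud by its narrow slot, then handed the job in at about 20 s; the measured forces stayed below about 15 N, and the sign-off gave no verdict.

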